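Clamp the sample tube in its V-blocks

TASK

Clamp the steel sample tube in its V-blocks so that its end can be trimmed: with the outside of a finger swing the clamp's strap over the tube until it meets its stop, and then push the raised cam lever all the way down, so that the strap's foot bears hard on the tube. Only push: take neither the strap nor the lever between the fingers, and leave the tube where it lies and the other things on the bench undisturbed.

Things in the scene. Friction and masses are not known exactly. Their poses are not given: they have to be found in the camera images.
- tube_clamp: Tube clamp, fixed to the bench: plate 140 x 150 x 8 mm; origin at the centre of its underside, z up. Two steel V-blocks (64 mm across, tops at z = 34 mm, x = -57 to -31 and 31 to 57 mm) carry the tube: axis along x at y = +30 mm, 39 mm high, tube top 60 mm. The strap's post stands at x = 0, y = -28 mm; the strap's stop pin (8 mm thick, top z = 80 mm) at x = 17, y = -6 mm.
- clamp_post (a point): Point on the vertical axis of the post about which strap and lever together swing, at z = 78 mm (half-way up the raised strap bar).
- clamp_swing (a joint): Swing of the strap about the post, rad: 0 = against its stop, square over the tube (strap pointing along the clamp's +y); it grows anticlockwise seen from above, and at 1.57 the strap points along the clamp's -x, beside the tube. Range 0 to 1.75; starts at 0.85 to 1.6. It stays where it is left; pushing at the head takes about 2 N.
- strap_head (a point): Centre of the upright knurled round head at the strap's free end, 58 mm from the post's axis: 19 mm in diameter, 16 mm high (z = 88 to 104 mm, up to 2 mm lower if the lever starts partly down). Fixed to the strap; a good place to push sideways. The strap bar is 25 mm wide, 9 mm thick, top 14 mm below this point. The rubber foot below clears the tube by 1 mm or more while the lever is up.
- cam_lever (a joint): Angle of the cam lever, rad: 0 = fully up (60 degrees above level), growing as it is pushed down to 1.047 = level, its end stop; starts at 0 to 0.2. It stays where it is left. Its eccentric cam presses the strap down 5.5 mm in all, so that the sprung foot bears on the tube with about 13 N. Pushing at the end takes about 3 N.
- cam_pin (a point): Centre of the lever's level hinge pin, on the post's axis at z = 105.5 mm. The pin is square to the strap, and the lever points away from the strap's free end: with the strap over the tube it points along the clamp's -y axis, and tips outward and down.
- lever_end (a point): Middle of the upper face of the lever's round black end (25 mm in diameter, 11 mm thick), 72 mm along the lever from the pin and 7.5 mm above the line from the pin along the lever. The lever is 20 mm wide. While it is up, its upper face is the one towards the strap: push that face outward and down. With the lever down this point is at z = 113 mm.
- tube: Steel sample tube, 41 mm in diameter, 200 mm long, loose, lying in the V-blocks along the clamp's x axis. Origin at its underside, half-way along.
- tube_mid (a point): Centre of the sample tube.
- drop_weight_rig: Drop-weight rig, fixed equipment standing between the robot's starting side and the clamp: a round base 290 mm across and two columns 950 mm tall, 150 mm apart along its y axis. Origin under the centre of its base. Keep the arm in front of the columns when crossing over.
- soil_tin: Aluminium tin with soil, 63 mm wide, 41 mm high, standing beside the clamp plate. Origin under its centre.
- hex_key: Hex key with a sleeve, 108 x 37 x 9 mm, lying near the clamp on the tube's side. Origin under its centre.
- pen: Marker pen, 136 mm long, 14 mm thick, lying near the clamp on the lever's side. Origin under its centre.
- dish: Porcelain dish, 84 mm wide, 32 mm high. Origin under its centre.
- beech_block: Wooden block 105 x 48 x 24 mm. Origin under its centre.
- big_weight: Larger brass weight with a knob, 38 mm wide, 52 mm high. Origin under its centre.
- mid_weight: Smaller brass weight with a knob, 29 mm wide, 38 mm high. Origin under its centre.

How it is judged:
By the outcome, as a careful person would: the job done as asked, in the order asked, and still so for the second after the job is handed in, with the robot touching nothing.
It also fails if it takes over 58 s, if anything falls off the work surface, if the arm or the gripper's body presses on something with over 40 N, if the wrist force passes 120 N, or if a joint passes its speed limit or range.

ROBOT

A 6-joint arm with a two-finger parallel gripper is mounted at the origin on a cart in front of the work surface, level with it; the furniture and walls round the work are solid. World frame = base frame: x ahead of the robot, y to its left, z up, the work surface at z = 0. Lengths are in m, angles in rad, forces in N, time in s.
With the tool pointing down it reaches from about 0.4 to 0.825 m from the base axis. Payload 7 kg.
Tool frame: the origin (TCP) lies on the mounting face of the last link; the fingertips stand arm.tcp_to_tips ahead of it and the grasp point (between the pads) lies 159 mm ahead of it (arm.tcp_to_tips is the distance from the TCP to the fingertips, in m); z points along the fingers, y is the direction in which the jaws open and shut (so a half turn about z gives the same grasp; the last joint's range is limited). The gripper opens to 88 mm and grips with 3 to 60 N. Pads are 19 mm wide; open, the fingers measure 130 mm over their backs; the gripper's body (78 mm by 193 mm) begins 47 mm behind the grasp point.
Start: joints at [-0.965, 0.359, 0.012, 0, -1.224, -0.288], TCP at [0.211, -0.641, 0.405] pointing down, gripper open.
Joint ranges: [-3.07, 3.07], [-1.43, 2.12], [-1.02, 1.25], [-3.03, 1.67], [-3.05, -0], [-3.03, 3.03]. Speed limits (rad/s): [2.39, 2.39, 3.01, 3.14, 3.14, 3.14].

INTERFACE

Orientations are given as [roll, pitch, yaw] about the fixed x, y, z axes, in that order (R = Rz(yaw) Ry(pitch) Rx(roll)).
In Python, from station import arm, cams, job_done, finder gives the robot as it stands.
- The arm moves only by the tool play_rows, never from a script. Its argument "targets" is a list that holds one entry, the list of rows, each a list of 4 numbers: the shift along the tool's x, y, z in m, then the turn about the tool's z in degrees. A call has 1 to 5 rows; each row is the pose to reach, as a shift and turn from the pose commanded when the call began, along the tool's axes at that moment; what a row does not reach only later rows make up. A row lasts 1/8 s, in which the tool goes at most 62.5 mm and 10.7 degrees, less where a joint would pass 70% of its speed; a pose out of reach is approached as far as the arm can. A call with a gripper value outside its range is refused whole. "grip" is the closure in counts, from 0 (fully open) to 255 (shut), set as the call begins (left out, the last holds). The fingers move at their own pace and stop on an object; "newtons" is the grip in N (left out, the last holds). Time passes only in rows, so rows that repeat a pose let the fingers close. It gives the time, the measured TCP pose, the force and the opening at its end, in the units of the state.
- arm.get_state(): the state, without advancing time (a new reading comes with each control period).
- cams.grab_frame(name): name is "scene" or "top" or "wrist"; returns (picture, depth): 420x560x3 uint8, red, green, blue; 420x560 float32, m along the optical axis (not along the pixel's ray), 0 where there is no reading.
- cams.camera_params(name): a dict with "intrinsics" (3x3 intrinsics, pixels), "position" and "attitude" of the camera in the world. Camera axes: x right, y down, z forward; pixel columns grow to the right and rows downward; lengths in m; the calibration is good to about 2 mm. A picture is of the moment at which its call begins: read the wrist's pose just before it. camera_params takes no time and is no camera call; for the wrist camera it gives the pose at the moment of the call.
- job_done(): hands the job in, once; it reports no verdict.
Trained networks look in the newest picture that a camera, given by its name, has taken for a name from the list of things; names that differ only in an ending like _2 or _b are one class to them, and where a whole thing is asked for, a point or a joint stands for the part that bears it (a point fixed in the world has none). Each returns a list of dicts, best first, with "score" (0 to 1); they miss things now and then, are a little off and sometimes report something else, mostly with a low value. They report only what shows in the picture. A call takes as long as a camera call.
- finder.find_in(camera, query): "xyz" ([x, y, z] in m, in world coordinates, good to about 4 mm: the middle of the surface that is visible of it).
- finder.masks_of(camera, query): "mask" (420x560 bool, what is visible of it).
The state is a dict: "t": time; "q": joint angles; "qd": joint speeds; "joint_efforts": joint torques, N m; "eef_pos": TCP position; "ee_rot": TCP orientation; "force": force on the tool from outside, world axes, zero at the start; "moment": the same for the moment, N m; "width": finger opening in m.
Only numpy, scipy, OpenCV 4.12 (cv2) and the standard library are available. Lean on these libraries where they do the work, as an engineer would, in place of code of your own. Each camera call takes 0.05 s, during which the arm holds its last target. There are 200 camera calls.

## Working session

There is one attempt and no reset: what is moved stays moved. The work goes in short steps, Python scripts to look and compute and a tool call to move; the robot and the scene stay as the last step left them, time stands still between calls to the robot, and variables do not carry over. Pictures are saved under pics/ and viewed, about 8 in all and at most 12, crops included, and the job is handed in when it is done.

Besides the shell and the picture viewer there is one more tool, called after "Emit:" by a JSON object that holds its "api" and its "payload". play_rows: Moves the arm, as the interface text tells. Its arguments: {"type":"object","properties":{"targets":{"type":"array","items":{"type":"array","items":{"type":"array","items":{"type":"number"}}}},"grip":{"type":"number"},"newtons":{"type":"number"}},"required":["targets"]}

```bash
ls; mkdir -p pics
cat > h.py <<'E'
from station import arm,cams,job_done,finder
import numpy as np,cv2
from scipy.spatial.transform import Rotation as R
def fnd(c,names):
    for n in names:
        r=finder.find_in(c,n)
        print(c,n,[(np.round(d["xyz"],3).tolist(),round(d["score"],2)) for d in r[:2]])
def save(c,f,box=None,s=1):
    p,d=cams.grab_frame(c)
    q=p if box is None else p[box[1]:box[3],box[0]:box[2]]
    cv2.imwrite("pics/"+f,cv2.resize(q[:,:,::-1],None,fx=s,fy=s)); return p,d
E
python3 - <<'E'
from h import *
a=save("scene","s1.png")[0]
s=arm.get_state(); print(s, arm.tcp_to_tips)
fnd("scene",["tube_clamp","strap_head","lever_end","cam_pin","tube","tube_mid","drop_weight_rig","soil_tin","dish"])
save("top","t1.png")
fnd("top",["tube_clamp","strap_head","lever_end","cam_pin","tube","tube_mid","drop_weight_rig","soil_tin","hex_key","pen","dish","beech_block","big_weight","mid_weight"])
for c in ("scene","top"): print({k:np.round(v,3).tolist() for k,v in cams.camera_params(c).items()})
E
```

```text
pics
{'t': 0.05, 'q': array([-9.64904316e-01,  3.59372807e-01,  1.10894323e-02, -3.17000035e-04,
       -1.22406355e+00, -2.88104716e-01]), 'qd': array([ 2.30871149e-03, -2.13573579e-04, -8.33325962e-05, -1.39774293e-03,
       -9.21966431e-04,  6.95414730e-04]), 'joint_efforts': array([-2.18274123e-03, -5.84672678e+01,  2.94058585e+01,  7.02600047e+00,
        1.02543313e-02, -7.27748034e-05]), 'eef_pos': array([ 0.21085959, -0.64103363,  0.40375083]), 'ee_rot': array([ 3.14002128e+00, -1.54899437e-04, -2.82391319e+00]), 'force': array([-0.57843509,  0.55206741, -0.11585318]), 'moment': array([0.00564249, 0.01021566, 0.04178684]), 'width': 0.08788290141568696} 0.1781
scene tube_clamp []
scene strap_head [([0.446, -0.234, 0.079], 0.51)]
scene lever_end []
scene cam_pin [([0.457, -0.241, 0.099], 0.75)]
scene tube [([0.513, -0.175, 0.047], 0.58)]
scene tube_mid [([0.51, -0.174, 0.047], 0.63), ([0.399, -0.544, 0.034], 0.6)]
scene drop_weight_rig []
scene soil_tin [([0.559, -0.258, 0.021], 0.69)]
scene dish []
top tube_clamp [([0.444, -0.221, 0.008], 0.94)]
top strap_head [([0.413, -0.22
[... 182 characters left out ...]
_rig []
top soil_tin [([0.566, -0.246, 0.024], 0.93)]
top hex_key [([0.422, -0.106, 0.01], 0.61)]
top pen [([0.468, -0.311, 0.014], 0.6)]
top dish [([0.394, 0.045, 0.012], 0.64)]
top beech_block [([0.468, -0.234, 0.148], 0.64), ([0.452, 0.189, 0.026], 0.62)]
top big_weight [([0.402, -0.531, 0.04], 0.71), ([0.445, -0.222, 0.108], 0.55)]
top mid_weight [([0.463, -0.553, 0.021], 0.56)]
{'intrinsics': [[475.472, 0.0, 282.75], [0.0, 475.472, 214.202], [0.0, 0.0, 1.0]], 'position': [0.091, -1.114, 0.644], 'attitude': [-2.023, -0.014, -0.435]}
{'intrinsics': [[459.275, 0.0, 279.047], [0.0, 459.275, 214.286], [0.0, 0.0, 1.0]], 'position': [0.295, -0.179, 1.354], 'attitude': [-2.956, -0.013, -1.552]}
```

View pics/s1.png

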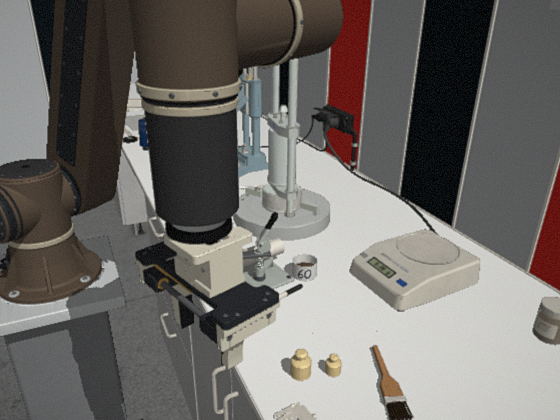

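View pics/t1.png

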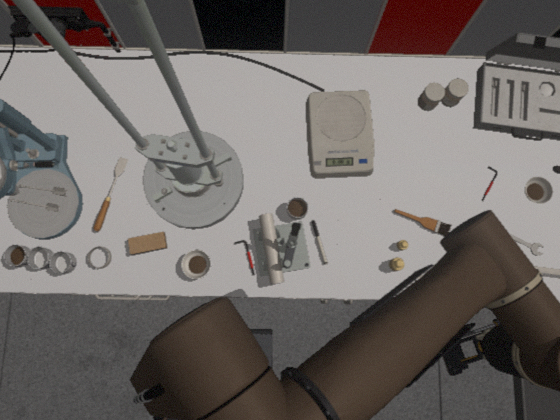

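Run:
```python
from h import *
p,d=save("top","t2.png",(220,190,350,295),6)
c=cams.camera_params("top");K=c["intrinsics"];Rc=R.from_euler("xyz",c["attitude"]).as_matrix()
v,u=np.mgrid[:420,:560]
P=(np.stack([(u-K[0,2])/K[0,0],(v-K[1,2])/K[1,1],np.ones_like(u)],-1)*d[...,None])@Rc.T+c["position"]
np.save("P.npy",P)
for v in range(216,290,3): print(v,[int(round(z*1000)) for z in P[v,255:325:3,2]])
print([np.round(P[v,u],3) for v,u in((216,255),(216,324),(288,255),(288,324))])
# tube axis
m=(P[...,2]>.035)&(P[...,2]<.068)
m[:, :255]=0;m[:,290:]=0;m[:212]=0;m[290:]=0
for n in("tube","lever_end","strap_head","cam_pin"):
  for r in finder.masks_of("top",n)[:1]:
    M=r["mask"]&(P[...,2]>.02); X=P[M]; e=np.linalg.svd(X-X.mean(0),full_matrices=False)[2][0]
    print(n,r["score"],M.sum(),X.mean(0).round(3),e.round(3),X.min(0).round(3),X.max(0).round(3))
```

```text
216 [-4, 2, 55, 63, 63, 57, -3, -5, 2, -1, -4, -1, 29, 16, 1354, 15, 39, 0, -5, 2, 0, -1, -4, -3]
219 [1, 0, 51, 58, 60, 54, 47, -2, -7, -4, 0, -1, -5, 4, 8, 2, 0, 2, 1, 2, -1, -4, -3, -6]
222 [-1, -4, 51, 57, 63, 59, 50, 3, 0, 0, -1, -2, -4, -3, 6, 7, -2, 0, 3, 11, 16, 3, -3, 2]
225 [2, -5, 54, 54, 60, 55, 49, 1, 9, 5, 3, 3, 5, 182, 182, 177, 2, -6, 5, -3, 17, 1, -2, -3]
228 [1, 2, 43, 59, 58, 58, 54, 8, 5, 10, 8, 8, 8, 170, 171, 175, 7, 0, 3, -2, 14, -5, -2, 0]
231 [7, 9, 34, 51, 57, 53, 52, 36, 34, 13, 9, 9, 9, 159, 163, 11, 9, -1, -3, -3, 14, 9, 3, 2]
234 [7, 32, 37, 55, 61, 55, 54, 42, 27, 11, 14, 12, 146, 151, 146, 11, 9, -1, 1, 0, 6, 9, -7, -4]
237 [9, 7, 31, 52, 57, 60, 57, 53, 27, 1, 10, 9, 141, 137, 141, 10, 9, 1, -1, 2, 1, 12, 5, -5]
240 [7, 7, 24, 49, 51, 56, 56, 52, 11, 75, 8, 106, 114, 129, 130, 9, 1354, -6, -1, 2, -1, 11, -1, -2]
243 [8, 11, 7, 53, 57, 61, 61, 53, 4, 17, 7, 105, 114, 114, 109, 13, 5, 9, -5, -3, -4, 9, 10, -1]
246 [-7, 7, 9, 43, 62, 62, 61, 55, 8, 10, 7, 82, 85, 84, 6, 5, 10, 9, 0, -4, 2, -7, 7, -1]
249 [2, 9, 9, 8, 58, 63, 61, 51, 8, 4, 10, 79, 84, 81,
[... 1095 characters left out ...]
 6, 3, 1, 6, 1, 1, 0, 0, 3, 0, 0, 4, -1, 1354]
288 [-8, 1, 6, 2, 1, 2, 1, 0, 3, 1, 2, -7, 0, -1, 1, 2, -4, 1, 2, -3, 1, -3, 0, 1]
[array([ 0.543, -0.119, -0.004]), array([ 0.547, -0.327, -0.003]), array([ 0.329, -0.125, -0.008]), array([ 0.333, -0.327,  0.001])]
tube 0.85 986 [ 0.44  -0.171  0.06 ] [-0.203 -0.024  0.979] [ 0.295 -0.206  0.02 ] [ 0.54  -0.133  1.354]
lever_end 0.45 124 [ 0.472 -0.232  0.153] [-0.481  0.087 -0.872] [ 0.451 -0.243  0.112] [ 0.491 -0.221  0.182]
strap_head 0.68 173 [ 0.416 -0.22   0.094] [-0.11   0.035  0.993] [ 0.295 -0.237  0.077] [ 0.447 -0.179  1.354]
cam_pin 0.69 407 [ 0.44  -0.225  0.117] [-0.112  0.017 -0.994] [ 0.295 -0.245  0.031] [ 0.494 -0.179  1.354]
```

View pics/t2.png

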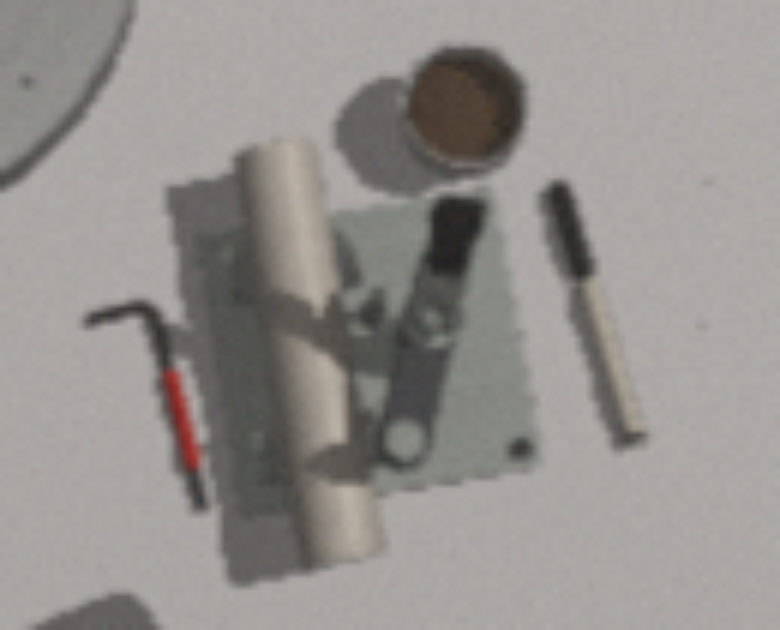

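Run:
```python
from h import *
P=np.load("P.npy")
c=cams.camera_params("top");K=c["intrinsics"];Rc=R.from_euler("xyz",c["attitude"]).as_matrix()
def ray(u,v,z):
    d=Rc@np.array([(u-K[0,2])/K[0,0],(v-K[1,2])/K[1,1],1]); return c["position"]+d*(z-c["position"][2])/d[2]
a=np.array([ray(220+x/6,190+y/6,z) for x,y,z in((240,155,.045),(316,148,.045),(308,565,.045),(384,550,.045))])
print("tube ends",((a[0]+a[1])/2).round(3),((a[2]+a[3])/2).round(3))
e=(a[0]+a[1]-a[2]-a[3])[:2];e/=np.linalg.norm(e);th=np.arctan2(e[1],e[0]);print("yaw clamp deg",np.degrees(th))
mid=a.mean(0)[:2]; n=np.array([-e[1],e[0]])
print("mid",mid,"post(x from image mid)",mid-.058*n)
# plate corners z=.008
for x,y in((330,212),(490,190),(540,462),(232,585)): print("plate",ray(220+x/6,190+y/6,.008).round(4))
print("head",ray(287.3,263.8,.104).round(4),"pin",ray(292,243.3,.115).round(4),"leverend",ray(220+457/6,190+225/6,.172).round(4))
M=(P[...,2]>.097)&(P[...,2]<.112)&(P[...,0]<.42)&(P[...,1]<-.2)&(P[...,1]>-.26)&(P[...,0]>.36);print("head pts",P[M].mean(0),M.sum())
M=(P[...,2]>.135)&(P[...,2]<.2)&(P[...,1]<-.2)&(P[...,1]>-.26);print("lev pts",P[M].mean(0),M.sum())
```

```text
tube ends [ 0.537 -0.154  0.045] [ 0.343 -0.191  0.045]
yaw clamp deg 10.734437932589765
mid [ 0.44006558 -0.17272068] post(x from image mid) [ 0.45086849 -0.22970574]
plate [ 0.5137 -0.1801  0.008 ]
plate [ 0.5265 -0.2593  0.008 ]
plate [ 0.3926 -0.285   0.008 ]
plate [ 0.3305 -0.1367  0.008 ]
head [ 0.393  -0.2156  0.104 ] pin [ 0.4479 -0.2272  0.115 ] leverend [ 0.4825 -0.2353  0.172 ]
head pts [ 0.39522434 -0.21568071  0.10371937] 37
lev pts [ 0.89667028 -0.23142231  0.16683393] 401
```

```bash
cat >> h.py <<'E'
post=np.array([.4505,-.2293]); TIP=.1781
def plan(targets):  # rows (x,y,tipz,yaw deg) -> tool shifts from the present pose
    s=arm.get_state(); p=s["eef_pos"]; y0=s["ee_rot"][2]
    print("t",s["t"],"pos",p.round(4),"yaw",np.degrees(y0).round(2),"q",s["q"].round(2),"F",s["force"].round(1),"w",round(s["width"],4))
    for x,y,z,yaw in targets:
        d=np.array([x,y])-p[:2]; c,q=np.cos(y0),np.sin(y0)
        tn=(-(yaw-np.degrees(y0))+180)%360-180
        print([round(1000*(c*d[0]+q*d[1]),1),round(1000*(q*d[0]-c*d[1]),1),round(1000*(p[2]-TIP-z),1)],round(tn,1))
def pusher(phi,gap,r=.062,z=.092):
    f=np.radians(phi);u=np.array([np.cos(f),np.sin(f)]);t=np.array([u[1],-u[0]])
    return (*(post+r*u-(.0305+gap)*t),z,phi)
E
python3 - <<'E'
from h import *
s=arm.get_state();c=cams.camera_params("wrist")
print("cam in tool",R.from_euler("xyz",s["ee_rot"]).inv().apply(c["position"]-s["eef_pos"]))
print(pusher(166.5,.025))
plan([pusher(166.5,.025,z=.2),pusher(166.5,.025)])
E
```

```text
cam in tool [0.06789227 0.00070864 0.02031068]
(np.float64(0.37725684724134134), np.float64(-0.2687929180230049), 0.092, 166.5)
t 1.5 pos [ 0.2109 -0.6412  0.4047] yaw -161.8 q [-0.96  0.36  0.01 -0.   -1.22 -0.29] F [-0.7  0.2 -0. ] w 0.0876
[np.float64(-274.4), np.float64(301.8), np.float64(26.6)] 31.7
[np.float64(-274.4), np.float64(301.8), np.float64(134.6)] 31.7
```

Emit:
{"api": "play_rows", "payload": {"targets": [[[-0.04, 0.045, 0.0, 6], [-0.08, 0.09, 0.0, 12], [-0.12, 0.135, 0.0, 18], [-0.16, 0.18, 0.0, 24], [-0.2, 0.225, 0.0, 30]]], "grip": 255, "newtons": 10}}

```text
t: 2.12
eef_pos: [0.3309, -0.3633, 0.4049]
ee_rot: [-3.141, 0.001, 2.932]
force: [1.4, 0.5, -0.2]
width: 0.0431
```

Run:
```python
from h import *
plan([pusher(166.5,.025,z=.2),pusher(166.5,.025)])
```

```text
t 2.125 pos [ 0.3309 -0.3633  0.4049] yaw 168.0 q [-0.43  0.05 -0.38  0.   -1.14 -1.35] F [ 1.4  0.5 -0.2] w 0.0431
[np.float64(-25.7), np.float64(102.0), np.float64(26.8)] 1.5
[np.float64(-25.7), np.float64(102.0), np.float64(134.8)] 1.5
```

Emit:
{"api": "play_rows", "payload": {"targets": [[[-0.013, 0.05, 0.02, 1], [-0.026, 0.1, 0.06, 1.5], [-0.026, 0.1, 0.1, 1.5], [-0.026, 0.1, 0.132, 1.5], [-0.026, 0.1, 0.132, 1.5]]]}}

```text
t: 2.75
eef_pos: [0.3758, -0.272, 0.2711]
ee_rot: [3.142, -0.004, 2.91]
force: [-0.0, 0.1, 1.2]
width: 0.001
```

Run:
```python
from h import *
save("top","t3.png",(220,190,350,295),4)
save("wrist","w1.png")
fnd("wrist",["strap_head"])
plan([pusher(166.5,.005),pusher(166.5,.0),pusher(160,0),pusher(153,0),pusher(146,0)])
```

```text
wrist strap_head []
t 2.9 pos [ 0.3771 -0.2727  0.274 ] yaw 166.71 q [-0.2   0.15 -0.61  0.   -0.81 -1.6 ] F [0.6 0.3 0.4] w 0.0004
[np.float64(0.7), np.float64(23.9), np.float64(3.9)] 0.2
[np.float64(0.6), np.float64(28.9), np.float64(3.9)] 0.2
[np.float64(3.7), np.float64(36.1), np.float64(3.9)] 6.7
[np.float64(6.0), np.float64(44.2), np.float64(3.9)] 13.7
[np.float64(7.3), np.float64(52.6), np.float64(3.9)] 20.7
```

View pics/w1.png

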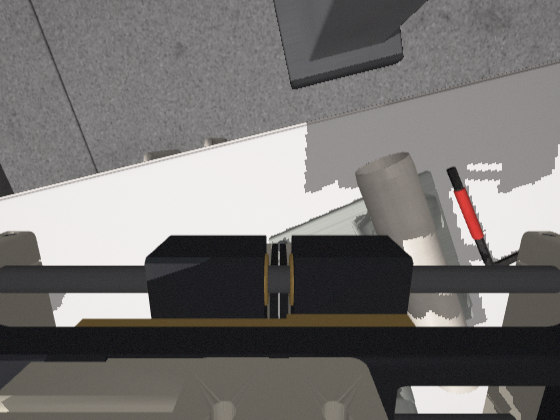

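Emit:
{"api": "play_rows", "payload": {"targets": [[[0.0, 0.008, 0.004, 0], [0.0, 0.016, 0.004, 0], [0.001, 0.024, 0.004, 0], [0.001, 0.029, 0.004, 0], [0.002, 0.034, 0.004, 4]]]}}

```text
t: 3.52
eef_pos: [0.3825, -0.2383, 0.2688]
ee_rot: [3.142, 0.0, 2.839]
force: [0.1, 0.1, 0.4]
width: 0.0002
```

Run:
```python
from h import *
save("scene","s2.png",(180,170,360,310),4)
fnd("scene",["strap_head"])
plan([pusher(155,0),pusher(148,0),pusher(141,0),pusher(134,0),pusher(127,0)])
```

```text
scene strap_head [([0.432, -0.229, 0.078], 0.55)]
t 3.625 pos [ 0.3824 -0.2383  0.2688] yaw 162.7 q [-0.12  0.13 -0.65 -0.   -0.79 -1.76] F [ 0.3 -0.2  0. ] w 0.0003
[np.float64(3.2), np.float64(6.9), np.float64(-1.3)] 7.7
[np.float64(5.4), np.float64(15.1), np.float64(-1.3)] 14.7
[np.float64(6.6), np.float64(23.4), np.float64(-1.3)] 21.7
[np.float64(6.7), np.float64(31.9), np.float64(-1.3)] 28.7
[np.float64(5.8), np.float64(40.3), np.float64(-1.3)] 35.7
```

View pics/s2.png

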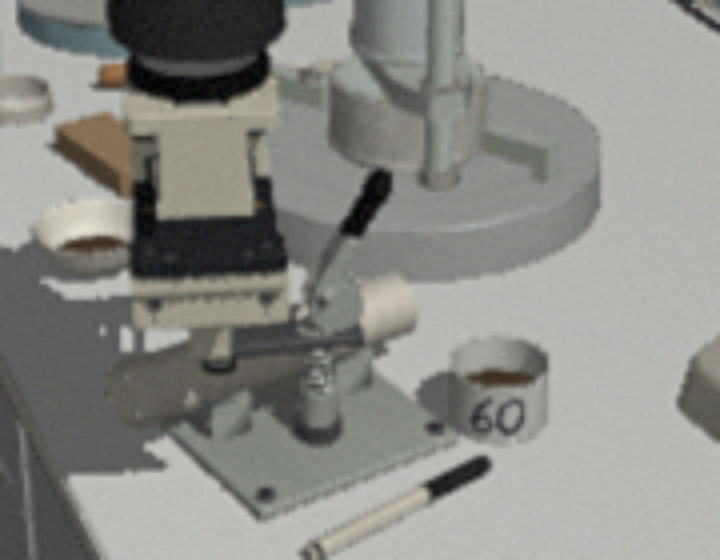

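Emit:
{"api": "play_rows", "payload": {"targets": [[[0.003, 0.007, -0.001, 8], [0.004, 0.011, -0.001, 11], [0.005, 0.015, -0.001, 15], [0.006, 0.019, -0.001, 18], [0.007, 0.023, -0.001, 22]]]}}

```text
t: 4.25
eef_pos: [0.3822, -0.2148, 0.2696]
ee_rot: [-3.141, -0.0, 2.456]
force: [-1.1, -1.2, -0.8]
width: 0.0007
```

Run:
```python
from h import *
p,d=save("scene","s3.png",(180,170,360,310),4)
plan([pusher(a,0) for a in(134,127,120,114,108)])
```

```text
t 4.3 pos [ 0.3822 -0.2146  0.2696] yaw 140.49 q [-0.06  0.11 -0.67  0.   -0.79 -2.2 ] F [-1.  -0.5 -0.6] w 0.0002
[np.float64(3.0), np.float64(8.8), np.float64(-0.5)] 6.5
[np.float64(5.4), np.float64(16.9), np.float64(-0.5)] 13.5
[np.float64(6.7), np.float64(25.2), np.float64(-0.5)] 20.5
[np.float64(7.1), np.float64(32.4), np.float64(-0.5)] 26.5
[np.float64(6.6), np.float64(39.6), np.float64(-0.5)] 32.5
```

View pics/s3.png

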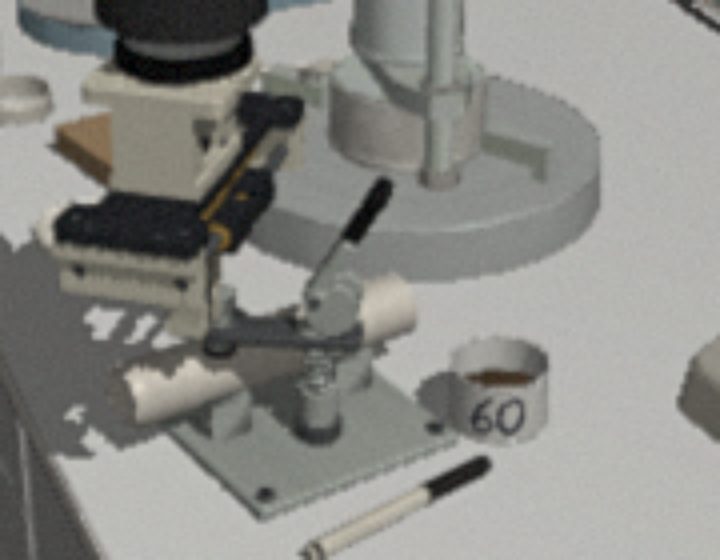

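Emit:
{"api": "play_rows", "payload": {"targets": [[[0.003, 0.009, 0, 6.5], [0.0045, 0.015, 0, 12], [0.006, 0.021, 0, 17], [0.007, 0.027, 0, 22], [0.007, 0.0325, 0, 26.5]]]}}

```text
t: 4.92
eef_pos: [0.3968, -0.185, 0.2692]
ee_rot: [-3.139, -0.001, 1.993]
force: [-3.1, 1.1, 0.4]
width: 0.0006
```

Run:
```python
from h import *
plan([pusher(a,0) for a in(110,107,104,101,98)])
```

```text
t 4.925 pos [ 0.3968 -0.185   0.2692] yaw 114.19 q [ 0.02  0.11 -0.67 -0.   -0.79 -2.74] F [-3.1  1.1  0.4] w 0.0006
[np.float64(1.7), np.float64(5.0), np.float64(-0.9)] 4.2
[np.float64(2.9), np.float64(8.4), np.float64(-0.9)] 7.2
[np.float64(4.0), np.float64(11.8), np.float64(-0.9)] 10.2
[np.float64(4.9), np.float64(15.3), np.float64(-0.9)] 13.2
[np.float64(5.7), np.float64(18.9), np.float64(-0.9)] 16.2
```

Emit:
{"api": "play_rows", "payload": {"targets": [[[0.0017, 0.004, 0, 2], [0.002, 0.007, 0, 4], [0.003, 0.0095, 0, 5], [0.004, 0.012, 0, 5], [0.004, 0.0135, 0, 5]]]}}

```text
t: 5.55
eef_pos: [0.4083, -0.176, 0.2696]
ee_rot: [-3.141, -0.0, 1.907]
force: [-2.3, -0.4, -1.4]
width: 0.0005
```

Run:
```python
from h import *
plan([pusher(a,0)[:3]+(109,) for a in(104,102,100,98)])
save("top","t4.png",(220,190,350,295),5)
p,d=save("scene","s4.png",(180,170,360,310),4)
```

```text
t 5.55 pos [ 0.4083 -0.176   0.2696] yaw 109.27 q [ 0.04  0.12 -0.66 -0.   -0.79 -2.84] F [-2.3 -0.4 -1.4] w 0.0005
[np.float64(0.3), np.float64(-2.5), np.float64(-0.5)] 0.3
[np.float64(1.1), np.float64(-0.2), np.float64(-0.5)] 0.3
[np.float64(1.8), np.float64(2.1), np.float64(-0.5)] 0.3
[np.float64(2.5), np.float64(4.4), np.float64(-0.5)] 0.3
```

View pics/s4.png

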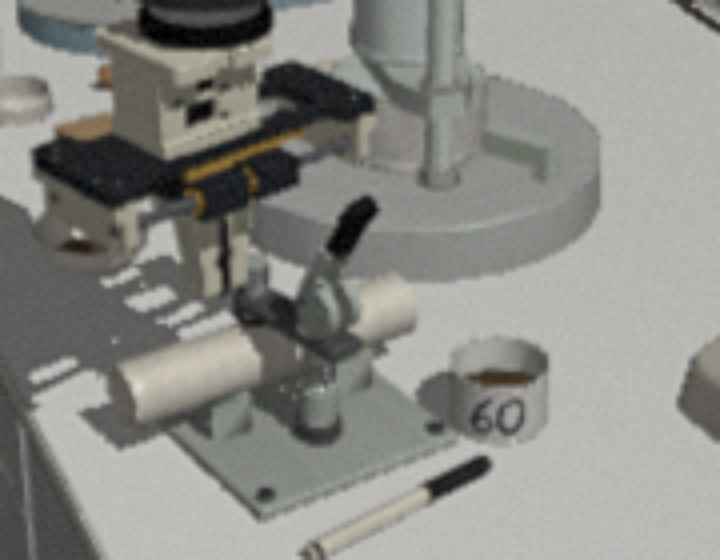

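Emit:
{"api": "play_rows", "payload": {"targets": [[[0.0003, 0.001, 0, 0], [0.0006, 0.002, 0, 0], [0.0006, 0.002, 0, 0]]]}}

```text
t: 6.02
eef_pos: [0.4102, -0.1748, 0.2698]
ee_rot: [3.141, 0.0, 1.906]
force: [-1.3, -0.3, -1.7]
width: 0.0009
```

Emit:
{"api": "play_rows", "payload": {"targets": [[[0.0003, 0.001, 0, 0], [0.0005, 0.0015, 0, 0], [0.0005, 0.0015, 0, 0]]]}}

```text
t: 6.4
eef_pos: [0.4115, -0.1738, 0.2698]
ee_rot: [3.141, 0.0, 1.906]
force: [-0.9, -1.5, -0.1]
width: 0.0007
```

Emit:
{"api": "play_rows", "payload": {"targets": [[[0.0002, 0.001, 0, 0], [0.0005, 0.002, 0, 0], [0.0005, 0.002, 0, 0]]]}}

```text
t: 6.78
eef_pos: [0.4131, -0.1727, 0.2697]
ee_rot: [3.141, 0.0, 1.906]
force: [-0.3, -1.7, -0.4]
width: 0.0007
```

Emit:
{"api": "play_rows", "payload": {"targets": [[[0.0002, 0.001, 0, 0], [0.0005, 0.002, 0, 0], [0.0005, 0.002, 0, 0]]]}}

```text
t: 7.15
eef_pos: [0.4148, -0.1715, 0.2697]
ee_rot: [3.142, 0.0, 1.906]
force: [-0.8, -2.2, -0.1]
width: 0.0005
```

Run:
```python
from h import *
p,d=save("scene","s5.png",(225,205,295,265),10)
c=cams.camera_params("scene");K=c["intrinsics"];Rc=R.from_euler("xyz",c["attitude"]).as_matrix()
def pr(x): q=Rc.T@(np.array(x)-c["position"]); return ((K@q)[:2]/q[2]-[225,205])*10
f=np.radians(100.7);u=np.array([np.cos(f),np.sin(f)])
print("head at stop",pr([*(post+.058*u),.096]),"now tips centre",pr([*arm.get_state()["eef_pos"][:2],.092]),"lever end",pr([*(post-.03*u),.172]))
for a in(105,110,115):
  f=np.radians(a);print(a,pr([*(post+.058*np.array([np.cos(f),np.sin(f)])),.096]))
```

```text
head at stop [207.92711908 318.68828537] now tips centre [108.95132664 351.99377305] lever end [412.17661394 173.6415306 ]
105 [192.75830101 323.85901811]
110 [176.04922589 330.5473083 ]
115 [160.45624093 337.92397848]
```

View pics/s5.png

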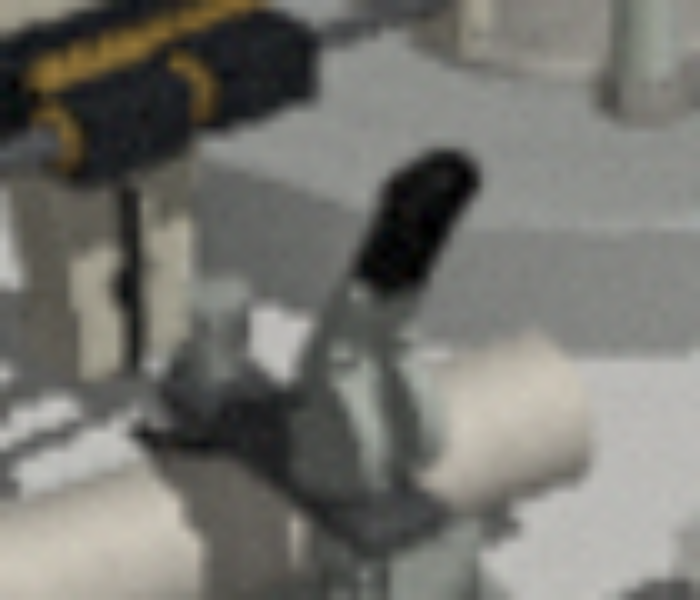

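Emit:
{"api": "play_rows", "payload": {"targets": [[[0.0002, 0.001, 0, 0], [0.0005, 0.002, 0, 0], [0.0005, 0.002, 0, 0]]]}}

```text
t: 7.58
eef_pos: [0.4159, -0.1707, 0.2695]
ee_rot: [-3.14, -0.0, 1.906]
force: [-2.4, -4.7, 1.4]
width: 0.0005
```

Emit:
{"api": "play_rows", "payload": {"targets": [[[0.0002, 0.001, 0, 0], [0.0005, 0.002, 0, 0], [0.0005, 0.002, 0, 0]]]}}

```text
t: 7.95
eef_pos: [0.4166, -0.1702, 0.2692]
ee_rot: [-3.137, -0.0, 1.906]
force: [-6.2, -9.8, 1.2]
width: 0.0005
```

Emit:
{"api": "play_rows", "payload": {"targets": [[[-0.001, 0.0005, 0, 0], [-0.0025, 0.001, 0, 0], [-0.0025, 0.001, 0, 0]]]}}

```text
t: 8.32
eef_pos: [0.4173, -0.1713, 0.2684]
ee_rot: [-3.135, -0.003, 1.905]
force: [-8.2, -0.2, 1.8]
width: 0.0004
```

Emit:
{"api": "play_rows", "payload": {"targets": [[[0, 0.0005, 0, 0], [0, 0.001, 0, 0], [0, 0.001, 0, 0]]]}}

```text
t: 8.7
eef_pos: [0.4177, -0.1711, 0.2682]
ee_rot: [-3.134, -0.003, 1.905]
force: [-11.7, -1.2, 1.5]
width: 0.0005
```

Emit:
{"api": "play_rows", "payload": {"targets": [[[0, 0.001, 0, 0], [0, 0.0015, 0, 0], [0, 0.0015, 0, 0]]]}}

```text
t: 9.07
eef_pos: [0.4183, -0.1709, 0.2678]
ee_rot: [-3.131, -0.004, 1.904]
force: [-13.1, -3.4, 1.6]
width: 0.0003
```

Emit:
{"api": "play_rows", "payload": {"targets": [[[0, -0.004, 0, 0], [0, -0.01, 0, 0], [0.0, -0.02, -0.03, 0], [0, -0.02, -0.08, 0], [0, -0.02, -0.12, 0]]]}}

```text
t: 9.7
eef_pos: [0.4037, -0.1771, 0.392]
ee_rot: [3.139, 0.001, 1.906]
force: [1.1, 0.1, 0.3]
width: 0.0005
```

Run:
```python
from h import *
f=np.radians(100.7);u=np.array([np.cos(f),np.sin(f)])
# lever frame: h outward (along -u) from post; finger centre = edge - .0105 
def L(h,z): return (*(post-(h-.0105)*u),z,100.7)
plan([L(.005,.2),L(.005,.15)])
save("top","t5.png",(220,190,350,295),6)
P,d=cams.grab_frame("top")
fnd("top",["lever_end","strap_head"])
```

```text
t 9.7 pos [ 0.4037 -0.1771  0.392 ] yaw 109.23 q [ 0.04 -0.03 -0.5   0.   -1.1  -2.84] F [1.1 0.1 0.3] w 0.0005
[np.float64(-59.3), np.float64(27.8), np.float64(13.9)] 8.5
[np.float64(-59.3), np.float64(27.8), np.float64(63.9)] 8.5
top lever_end [([0.45, -0.263, 0.176], 0.54)]
top strap_head [([0.463, -0.554, 0.023], 0.22)]
```

View pics/t5.png

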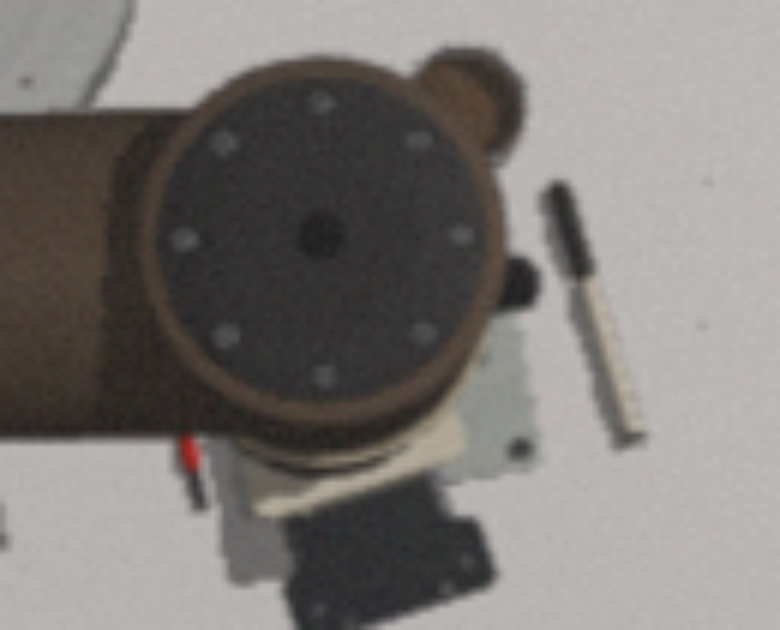

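Emit:
{"api": "play_rows", "payload": {"targets": [[[-0.03, 0.014, 0.0, 0], [-0.059, 0.028, 0.005, 0], [-0.059, 0.028, 0.025, 4], [-0.059, 0.028, 0.05, 8], [-0.059, 0.028, 0.06, 8]]]}}

```text
t: 10.52
eef_pos: [0.4486, -0.2235, 0.3272]
ee_rot: [-3.138, -0.001, 1.767]
force: [0.4, -0.4, 0.1]
width: 0.0004
```

Run:
```python
from h import *
f=np.radians(100.7);u=np.array([np.cos(f),np.sin(f)])
def L(al,dz=0,dh=0):
    a=np.radians(al);s=.068
    h=s*np.cos(a)-.0075*np.sin(a)+dh; z=.1055+s*np.sin(a)+.0075*np.cos(a)+dz
    return (*(post-(h-.0095)*u),z,101)
print([np.round(L(a),3) for a in (60,0)])
plan([(*(post-(.020-.0095)*u),.15,101)]+[L(a) for a in (60,55,50,45,40,35,30)])
save("scene","s6.png",(210,170,330,270),6)
```

```text
[array([  0.454,  -0.247,   0.168, 101.   ]), array([  0.461,  -0.287,   0.113, 101.   ])]
t 10.525 pos [ 0.4486 -0.2235  0.3272] yaw 101.22 q [-0.07  0.14 -0.47 -0.   -0.96 -2.88] F [ 0.4 -0.4  0.1] w 0.0004
[np.float64(-16.6), np.float64(0.6), np.float64(-0.9)] 0.2
[np.float64(-24.1), np.float64(0.5), np.float64(-19.1)] 0.2
[np.float64(-29.4), np.float64(0.5), np.float64(-16.4)] 0.2
[np.float64(-34.5), np.float64(0.4), np.float64(-13.3)] 0.2
[np.float64(-39.3), np.float64(0.4), np.float64(-9.8)] 0.2
[np.float64(-43.8), np.float64(0.4), np.float64(-5.9)] 0.2
[np.float64(-48.0), np.float64(0.3), np.float64(-1.6)] 0.2
[np.float64(-51.7), np.float64(0.3), np.float64(3.1)] 0.2
```

View pics/s6.png

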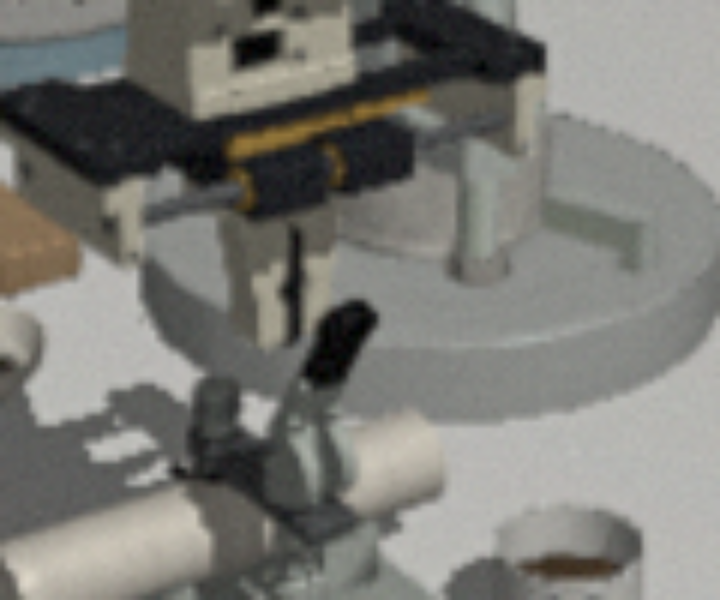

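Emit:
{"api": "play_rows", "payload": {"targets": [[[-0.01, 0.003, -0.017, 0], [-0.02, 0.003, -0.019, 0], [-0.024, 0.003, -0.019, 0], [-0.0295, 0.003, -0.0165, 0], [-0.0345, 0.003, -0.0135, 0]]]}}

```text
t: 11.2
eef_pos: [0.4589, -0.257, 0.3429]
ee_rot: [3.141, -0.0, 1.767]
force: [0.7, 2.7, 1.1]
width: 0.0005
```

Emit:
{"api": "play_rows", "payload": {"targets": [[[-0.0025, 0, 0.002, 0], [-0.005, 0, 0.0035, 0], [-0.007, 0, 0.0055, 0], [-0.0095, 0, 0.0075, 0], [-0.0095, 0, 0.0075, 0]]]}}

```text
t: 11.82
eef_pos: [0.4607, -0.2663, 0.3355]
ee_rot: [-3.141, -0.0, 1.766]
force: [1.4, 0.8, 0.2]
width: 0.0006
```

Run:
```python
from h import *
f=np.radians(100.7);u=np.array([np.cos(f),np.sin(f)])
def L(al,dz=0,dh=0):
    a=np.radians(al);s=.068
    h=s*np.cos(a)-.0075*np.sin(a)+dh; z=.1055+s*np.sin(a)+.0075*np.cos(a)+dz
    return (*(post-(h-.0095)*u),z,101)
plan([L(a) for a in (40,35,30,25,20,15,10,5,0)])
save("scene","s7.png",(210,170,330,270),6)
```

```text
t 11.825 pos [ 0.4607 -0.2663  0.3355] yaw 101.2 q [-0.16  0.18 -0.4   0.   -0.99 -2.79] F [1.4 0.8 0.2] w 0.0006
[np.float64(0.5), np.float64(-3.2), np.float64(2.4)] 0.2
[np.float64(-3.6), np.float64(-3.2), np.float64(6.7)] 0.2
[np.float64(-7.3), np.float64(-3.3), np.float64(11.4)] 0.2
[np.float64(-10.7), np.float64(-3.3), np.float64(16.3)] 0.2
[np.float64(-13.5), np.float64(-3.3), np.float64(21.5)] 0.2
[np.float64(-15.9), np.float64(-3.3), np.float64(27.0)] 0.2
[np.float64(-17.9), np.float64(-3.4), np.float64(32.7)] 0.2
[np.float64(-19.3), np.float64(-3.4), np.float64(38.5)] 0.2
[np.float64(-20.2), np.float64(-3.4), np.float64(44.4)] 0.2
```

View pics/s7.png

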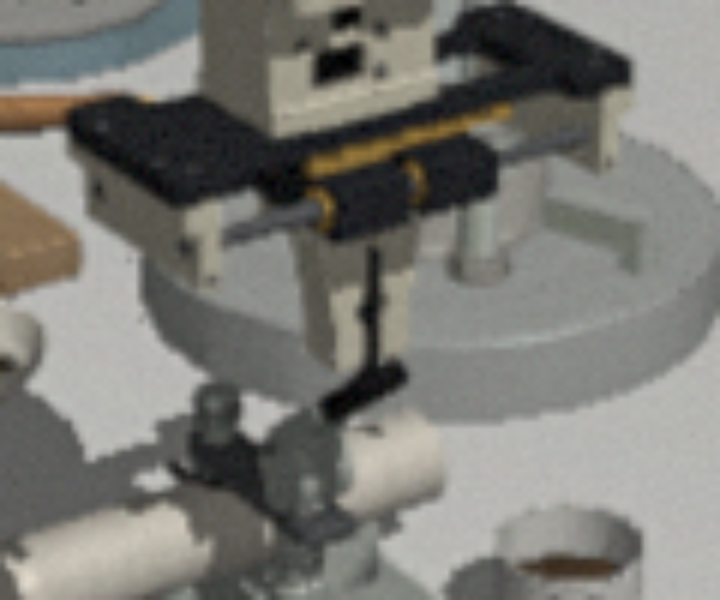

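Emit:
{"api": "play_rows", "payload": {"targets": [[[-0.003, 0, 0.006, 0], [-0.006, 0, 0.0105, 0], [-0.009, 0, 0.015, 0], [-0.0115, 0, 0.02, 0], [-0.0125, 0, 0.024, 0]]]}}

```text
t: 12.5
eef_pos: [0.4636, -0.2794, 0.3123]
ee_rot: [3.141, 0.002, 1.767]
force: [-0.4, -3.1, 7.7]
width: 0.0005
```

Emit:
{"api": "play_rows", "payload": {"targets": [[[-0.001, 0, 0.0035, 0], [-0.003, 0, 0.0075, 0], [-0.004, 0, 0.011, 0], [-0.005, 0, 0.014, 0], [-0.005, 0, 0.014, 0]]]}}

```text
t: 13.12
eef_pos: [0.4645, -0.284, 0.2978]
ee_rot: [3.141, 0.001, 1.767]
force: [0.5, -2.6, 3.0]
width: 0.0005
```

Emit:
{"api": "play_rows", "payload": {"targets": [[[0, 0, 0.002, 0], [-0.0005, 0, 0.004, 0], [-0.0005, 0, 0.004, 0]]]}}

```text
t: 13.5
eef_pos: [0.4646, -0.2845, 0.2941]
ee_rot: [3.141, 0.002, 1.767]
force: [0.2, -3.7, 4.8]
width: 0.0003
```

Emit:
{"api": "play_rows", "payload": {"targets": [[[0, 0, 0.001, 0], [0, 0, 0.002, 0], [0, 0, 0.002, 0]]]}}

```text
t: 13.88
eef_pos: [0.4646, -0.2846, 0.2923]
ee_rot: [3.141, 0.002, 1.767]
force: [0.3, -4.6, 5.1]
width: 0.0007
```

Emit:
{"api": "play_rows", "payload": {"targets": [[[0, 0, 0.001, 0], [0, 0, 0.002, 0], [0, 0, 0.002, 0]]]}}

```text
t: 14.25
eef_pos: [0.4648, -0.2846, 0.291]
ee_rot: [3.14, 0.002, 1.767]
force: [-1.3, -3.5, 11.0]
width: 0.0008
```

Emit:
{"api": "play_rows", "payload": {"targets": [[[0, 0, 0.0005, 0], [0, 0, 0.001, 0], [0, 0, 0.001, 0]]]}}

```text
t: 14.62
eef_pos: [0.4648, -0.2846, 0.2908]
ee_rot: [3.14, 0.003, 1.767]
force: [-3.7, -2.5, 17.2]
width: 0.0006
```

Emit:
{"api": "play_rows", "payload": {"targets": [[[0, 0, 0.0005, 0], [0, 0, 0.001, 0], [0, 0, 0.001, 0]]]}}

```text
t: 15.0
eef_pos: [0.4648, -0.2847, 0.2905]
ee_rot: [3.139, 0.003, 1.768]
force: [-4.7, -0.3, 23.7]
width: 0.0002
```

Emit:
{"api": "play_rows", "payload": {"targets": [[[0, 0, -0.01, 0], [0, 0, -0.03, 0], [0, 0, -0.08, 0], [0, 0, -0.13, 0], [0, -0.0, -0.16, 0]]]}}

```text
t: 15.62
eef_pos: [0.4641, -0.2837, 0.4496]
ee_rot: [3.14, 0.0, 1.766]
force: [0.5, 0.1, 0.1]
width: 0.0005
```

Emit:
{"api": "play_rows", "payload": {"targets": [[[-0.04, 0, 0, 0], [-0.09, 0, 0, 0], [-0.14, 0, 0, 0], [-0.18, 0, 0, 0], [-0.2, 0, 0, 0]]]}}

```text
t: 16.25
eef_pos: [0.5031, -0.4818, 0.4455]
ee_rot: [-3.14, -0.003, 1.765]
force: [0.3, 1.2, -0.4]
width: 0.0006
```

Run:
```python
from h import *
p,d=cams.grab_frame("top"); a=p[190:295,220:350]
q,_=cams.grab_frame("scene"); b=q[190:295,215:345]
cv2.imwrite("pics/f.png",cv2.resize(np.hstack([a,b])[:,:,::-1],None,fx=3,fy=3))
fnd("top",["lever_end","strap_head","tube","soil_tin","pen","hex_key","cam_pin"])
plan([])
```

```text
top lever_end []
top strap_head []
top tube []
top soil_tin []
top pen []
top hex_key []
top cam_pin []
t 16.7 pos [ 0.5031 -0.4793  0.4481] yaw 101.26 q [-0.48  0.37  0.13 -0.   -1.33 -2.46] F [-0.2  1.  -0.4] w 0.0006
```

View pics/f.png

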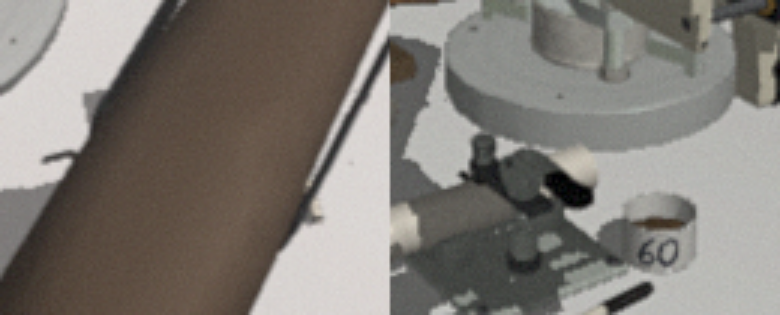

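Run:
```python
from h import *
p,d=cams.grab_frame("scene")
c=cams.camera_params("scene");K=c["intrinsics"];Rc=R.from_euler("xyz",c["attitude"]).as_matrix()
v,u=np.mgrid[:420,:560]
P=(np.stack([(u-K[0,2])/K[0,0],(v-K[1,2])/K[1,1],np.ones_like(u)],-1)*d[...,None])@Rc.T+c["position"]
sel=(u>225)&(u<300)&(v>220)&(v<275)
dark=(p.max(2)<40)&sel&(P[...,2]>.09)&(P[...,2]<.2)&(P[...,1]<-.24)
X=P[dark];print("lever black",dark.sum(),X.mean(0).round(3),np.percentile(X,[5,95],0).round(3))
H=(abs(u-246)<4)&(abs(v-238)<5);X=P[H];X=X[(X[:,2]>.08)&(X[:,2]<.11)];print("head",len(X),np.median(X,0).round(3))
e=np.median(P[dark],0)[:2]-np.median(X,0)[:2];print("dir deg head->lever",np.degrees(np.arctan2(e[1],e[0])),"want -79.3")
fnd("scene",["tube","soil_tin","lever_end","strap_head"])
```

```text
lever black 112 [ 0.461 -0.291  0.111] [[ 0.453 -0.308  0.107]
 [ 0.47  -0.27   0.113]]
head 56 [ 0.439 -0.175  0.096]
dir deg head->lever -79.5102663779781 want -79.3
scene tube [([0.401, -0.19, 0.052], 0.76), ([0.444, -0.234, 0.092], 0.58)]
scene soil_tin [([0.56, -0.258, 0.018], 0.63), ([0.452, -0.258, 0.108], 0.56)]
scene lever_end [([0.451, -0.257, 0.107], 0.74)]
scene strap_head []
```

Lever end top is at z ≈ 113 mm, so it is level. The strap direction is within 0.3° of square, and the arm is clear.

```bash
python3 -c "
from station import job_done; print(job_done())"
```

```text
the job is handed in; nothing more can be done
None
```

The strap is swung over the tube against its stop and the cam lever is pushed fully down. I handed the job in at about 17 s on the clock, with the arm clear of everything.

- **Strap:** I pushed the strap head with the outside of the closed fingers. Near the end the force rose to about 13 N with almost no further movement, which I took as the stop.
- **Lever:** I pushed the lever end outward and down with the fingertips. It stopped moving with the tips at z ≈ 112.5 mm (113 mm expected), and I pressed to about 24 N before lifting off.
- **Final checks (scene camera):**
  - The top of the lever end is at z ≈ 113 mm, so the lever is level.
  - The line from strap head to lever end is at −79.5°, against −79.3° for square over the tube.
  - The tube and the soil tin looked unmoved.
- **Not confirmed:** The arm blocked the top camera at the end, so its network found nothing there. I did not re-measure the pen, the hex key or the other small items. I never moved near the bench surface.
- **Disagreement:** The finger stood about 9 mm further along at the strap's stop than the stated finger thickness predicted. I relied on the force and the final scene check instead.

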